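# Pulse hard cheese in a bayonet-lid grinder

## Task

Grind some hard cheese: drop the piece of cheese from the board into the bowl of the grinder, then set the lid on with its two lugs going down through the collar's slots and seat it fully. Twist the lid clockwise against its spring to the pulse mark (the two short lines), half-way to the lock; do not go on so far that it clicks into the lock. Finish while still gripping the lid and holding it there, since the spring turns it back if you let go; do not disturb the other things on the table.

Things in the scene. Friction and masses are not known exactly. Their poses are not given: they have to be found in the camera images.
- grinder: Fixed cordless grinder (suction foot): round steel motor base, 112 mm across the foot, 105 mm high, with a black collar 100 mm across on top and an open bowl in the middle. Origin: centre of its underside; z up. Its slots lie at its own +x and -x; turned half round it is the same. Bowl floor 40 mm above the table, with a blade hub 14 mm across and 11 mm high in its middle.
- grinder_mouth (a point): Centre of the mouth, a round hole 63 mm in diameter in the collar's flat top, 105 mm above the table; axes as the grinder's. The collar's lip round it is 6 mm thick; below the lip runs a groove 10 mm high in which the lid's lugs turn.
- slot (a point): One of the two slots in the collar's lip, 35 mm from the axis (the other is across): cut outward from the hole to 38 mm from the axis, 15 mm wide at the hole, open downward to the groove. One short white line on the collar's top beside it. The lid goes on only with its lugs over the slots.
- pulse_mark (a point): Pulse mark: two short raised white lines on the collar's top, 45 mm from the axis, 36 degrees clockwise (seen from above) of the slot; the same across. The lid's pointer stands here while pulsing.
- lock_mark (a point): Lock mark: three short raised white lines on the collar's top, 45 mm from the axis, 73 degrees clockwise of the slot; the same across. The lid must not get there.
- pulse_switch (a joint): Sprung switch ring in the groove (rad): 0 at rest, grows as the lid is turned clockwise seen from above; reads the lid's angle from the slots less 0.09 of free turn. 0.55 is the pulse mark (good: 0.38 to 0.74). The spring pushes back, 0.03 N m at 0, 0.09 at the mark, and returns the lid when let go. From 0.76 sprung balls resist (0.3 N m more); past 1.1 it clicks into the lock.
- lid: Loose lid, about 140 g, upright on the table: black plug 59 mm in diameter, 20 mm high, tapered to 51 mm over its lowest 5 mm; grey flange 81 mm across, 6 mm thick; grip bar on top. Origin: centre of the plug's underside; z up, x along the bar. Turned half round it is the same. Fully seated: flange on the collar, origin 20 mm below the mouth. Plug has 2 mm room all round in the mouth.
- lid_grip (a point): Middle of the lid's grip bar, 39 mm above the lid's origin, on its axis. The bar is 56 mm long (lid's x), 18 mm wide (lid's y) and 26 mm high (26 to 52 mm above the lid's origin), with rounded edges. A white pointer on the flange at each end of it.
- lid_lug (a point): One of the two lugs on the plug, right below an end of the bar, hidden under the flange (the other is across): 10 mm wide, reaching to 36 mm from the axis, 6 to 11 mm above the lid's origin; about 2.5 mm of room on each side in a slot.
- cheese: Loose piece of hard cheese, 30 x 24 x 22 mm (x, y, z), 20 g, a pale yellow rough block, on the board. Origin: centre of its underside. Its two long sides, at y = +-12 mm, are parallel.
- board: Small fixed wooden board, 120 x 90 x 14 mm (x, y, z), flat on the table; origin: centre of its underside.
- tomato_can: Bystander: can of tomatoes, 101 mm in diameter, 118 mm high; origin: centre of its underside. Leave it alone.
- prep_bowl: Bystander: small steel bowl of sauce, 113 mm in diameter, 46 mm high; origin: centre of its underside. Leave it alone.
- flour_shaker: Bystander: aluminium flour shaker, 74 mm in diameter, 116 mm high; origin: centre of its underside. Leave it alone.
Things that resemble listed ones, but are neither listed nor needed, are in the scene too. What is shaped like the cheese but orange is not meant.

How it is judged:
By the outcome, as a careful person would: the job done as asked, in the order asked, and still so for the second after the job is handed in, while the arm keeps its last pose, push and grip.
It also fails if it takes over 69 s, if anything falls off the work surface, if the arm or the gripper's body presses on something with over 40 N, if the wrist force passes 120 N, or if a joint passes its speed limit or range.

## Robot

A 7-joint arm with a two-finger parallel gripper is mounted at the origin on a cart in front of the work surface, level with it; the furniture and walls round the work are solid. World frame = base frame: x ahead of the robot, y to its left, z up, the work surface at z = 0. Lengths are in mm, angles in rad, forces in N, time in s.
With the tool pointing down it reaches from about 400 to 875 mm from the base axis. Payload 4.4 kg.
Tool frame: the origin (TCP) lies midway between the tips of the shut fingers; the grasp point (between the pads) lies ctrl.grip_depth behind it (ctrl.grip_depth is the distance from the TCP to the grasp point, in mm); z points along the fingers, y is the line along which they close (so a half turn about z gives the same grasp; the last joint's range is limited). The gripper opens to 85 mm and grips with 20 to 120 N. Pads are 22 mm wide; open, the fingers measure 114 mm over their backs; the gripper's body (76 mm by 85 mm) begins 54 mm behind the grasp point. The pads swing forward as they close: fully open they stand 13 mm farther back than shut.
Start: joints at [-1.356, 0.628, 0.038, 1.517, -0.027, 0.996, -0.02], TCP at [180.106, 624.563, 231.313] pointing down, gripper open.
Joint ranges: [-3.06, 3.06], [-0.37, 2.12], [-1.25, 1.32], [0.18, 2.47], [-1.1, 4.24], [0.23, 1.98], [-2.94, 2.94]. Speed limits (rad/s): [2.57, 2.57, 3.14, 3.14, 3.14, 3.14, 3.14].

## Interface

Orientations are given as [roll, pitch, yaw] about the fixed x, y, z axes, in that order (R = Rz(yaw) Ry(pitch) Rx(roll)).
In Python, from cell import ctrl gives the robot as it stands.
- The arm moves only by the tool carry_out, never from a script. Its argument "deltas" is one flat list of numbers, 7 for each row, row after row: the turn, a rotation vector about the tool's x, y, z in degrees, then the shift along the tool's x, y, z in m, then the closure, from -1 (fully open) to 1 (shut). In form: [wx, wy, wz, dx, dy, dz, claw, wx, wy, wz, dx, dy, dz, claw, ...]. A call has 1 to 12 rows; each row shifts and turns the commanded pose from where the row before left it, along the tool's axes as they then stand; what a row does not reach is not made up. A row lasts 1/8 s, in which the tool goes at most 62.5 mm and 10.7 degrees, less where a joint would pass 70% of its speed; a pose out of reach is approached as far as the arm can. A call with a gripper value outside its range is refused whole. The fingers move at their own pace and stop on an object; the grip force is fixed at half the most. Time passes only in rows, so rows that do not move let the fingers close. It gives the time, the measured TCP pose, the force, the opening and the grip force at its end, in the units of the state.
- ctrl.read_state(): the state, without advancing time (a new reading comes with each control period).
- ctrl.get_image(name): name is "side" or "top" or "wrist"; returns the picture (384x512x3 uint8, red, green, blue); there is no depth.
- ctrl.calibration(name): a dict with "mtx" (3x3 intrinsics, pixels), "distortion" ([k1, k2, p1, p2, k3] as OpenCV has them; the pictures are not rectified), "R" (3x3) and "t" (3): a world point X has camera coordinates R X + t. Camera axes: x right, y down, z forward; pixel columns grow to the right and rows downward; lengths in mm; the calibration is good to about 2 mm. A picture is of the moment at which its call begins: read the wrist's pose just before it. calibration takes no time and is no camera call; for the wrist camera it gives the pose at the moment of the call.
- ctrl.finish_job(): hands the job in; it is judged then, once.
The state is a dict: "clock": time; "qpos": joint angles; "qd": joint speeds; "tau": joint torques, N m; "eef_pos": TCP position; "tool_rot": TCP orientation; "force": force on the tool from outside, world axes, zero at the start; "torque": the same for the moment, N m; "width": finger opening in mm; "gripper_force": force on a finger pad.
Only numpy, scipy, OpenCV 4.12 (cv2) and the standard library are available. Lean on these libraries where they do the work, as an engineer would, in place of code of your own. Each camera call takes 0.05 s, during which the arm holds its last target. There are 200 camera calls.

## Working session

There is one attempt and no reset: what is moved stays moved. The work goes in short steps, Python scripts to look and compute and a tool call to move; the robot and the scene stay as the last step left them, time stands still between calls to the robot, and variables do not carry over. Pictures are saved under pics/ and viewed, at most 10 in all, crops included, and the job is handed in when it is done.

Besides the shell and the picture viewer there is one more tool, called after "Call:" as name(argument=value, ...), one argument or row to a line, values as JSON. carry_out: Moves the arm, as the interface text tells. Its arguments: {"type":"object","properties":{"deltas":{"type":"array"}},"required":["deltas"]}

```bash
mkdir -p pics
cat > h.py <<'E'
import numpy as np, cv2, json
from cell import ctrl
def ray(c,px):
    K=np.array(c["mtx"],float);d=np.array(c["distortion"],float)
    u=cv2.undistortPoints(np.array(px,float).reshape(-1,1,2),K,d).reshape(-1,2)
    R=np.array(c["R"]);t=np.array(c["t"])
    return -R.T@t, np.c_[u,np.ones(len(u))]@R
def onz(c,px,z):
    o,d=ray(c,px); s=(z-o[2])/d[:,2]; return o+d*s[:,None]
def proj(c,X):
    R=np.array(c["R"]);t=np.array(c["t"])
    return cv2.projectPoints(np.array(X,float).reshape(-1,1,3),cv2.Rodrigues(R)[0],t,np.array(c["mtx"],float),np.array(c["distortion"],float))[0].reshape(-1,2)
def shot(n,f):
    c=ctrl.calibration(n);im=ctrl.get_image(n)[:,:,::-1].copy();cv2.imwrite(f"pics/{f}.png",im);return c,im
E
python3 - <<'E'
from h import *
s=ctrl.read_state();print(s, ctrl.grip_depth)
ims=[]
for n in("top","side","wrist"):
    c,im=shot(n,n+"0");ims.append(im);print(n,np.round(-np.array(c["R"]).T@np.array(c["t"])),np.round(np.array(c["R"])[2],2))
cv2.imwrite("pics/m0.png",cv2.resize(ims[0],(800,600)))
cv2.imwrite("pics/m1.png",cv2.resize(np.hstack(ims[1:]),(800,300)))
E
```

```text
{'clock': 0.0, 'qpos': array([-1.35579953,  0.62934107,  0.03843443,  1.51838506, -0.02701627,
        0.99630186, -0.01999368]), 'qd': array([-1.14537552e-05, -7.46858546e-04, -3.22167227e-04,  6.08574379e-04,
       -3.99092468e-04,  1.54025277e-03, -2.76572679e-03]), 'tau': array([-9.94213769e-05, -5.63389564e+01,  1.22617867e+00, -1.93449730e+01,
        1.10016949e-02,  1.05383285e-02,  1.05059598e-05]), 'eef_pos': array([179.91648864, 623.94225588, 230.38677405]), 'tool_rot': array([-3.13967493e+00,  7.41465345e-06,  2.86079903e+00]), 'force': array([-0.1483502 , -0.18726981,  0.44623558]), 'torque': array([ 0.05115538,  0.00221309, -0.0369796 ]), 'gripper_force': 0.0, 'width': 85.38337785586789} 18.700000000000003
top [ 505.    6. 1058.] [ 0.09  0.   -1.  ]
side [  34. -245.  854.] [ 0.58  0.24 -0.78]
wrist [100. 647. 374.] [ 0.31 -0.09 -0.95]
```

View pics/m0.png

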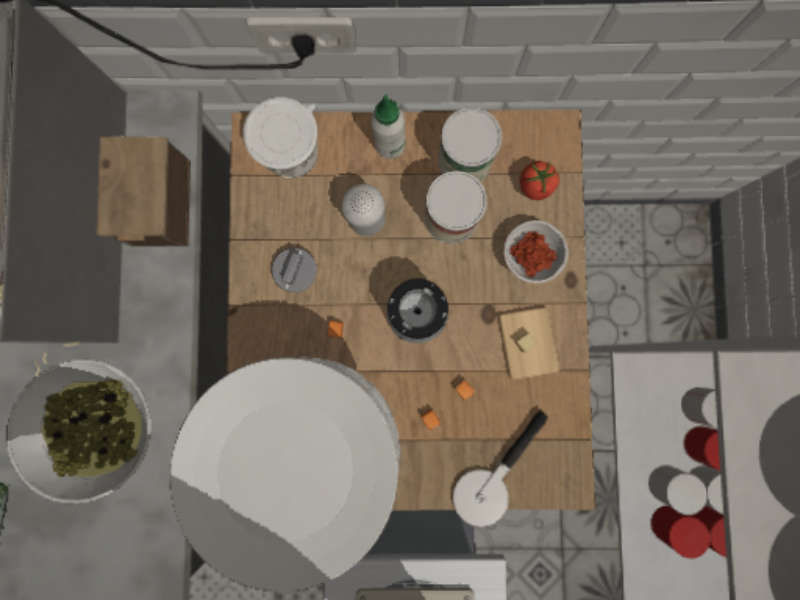

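View pics/m1.png

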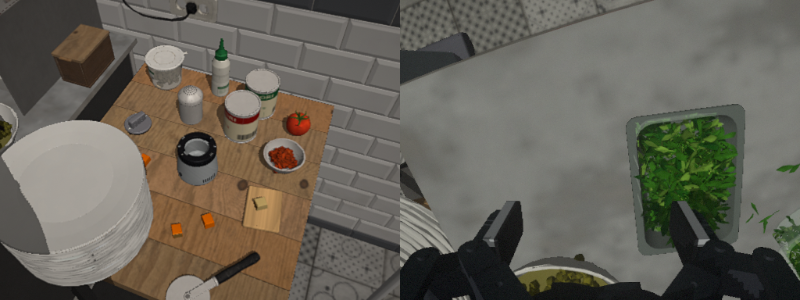

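The top view shows these things (800x600 pixels):
- Grinder (417,310), lid (293,270), and the board (528,342) with a pale block at about (520,337).
- Orange decoys at (335,328), (465,390) and (430,420).
- A big white ribbed cylinder at (285,470), which I still need to place.

The only pale yellow block on the board is the one at (520,337). I'll confirm it in an enlarged crop.

Run:
```python
from h import *
from scipy.optimize import least_squares
T=cv2.imread("pics/top0.png");S=cv2.imread("pics/side0.png")
ct=ctrl.calibration("top");cs=ctrl.calibration("side")
k=.64
for n,p in dict(grinder=(417,310),lid=(293,270),board=(528,342),cheese=(520,337)).items():
    print(n,np.round(onz(ct,[(p[0]*k,p[1]*k)],dict(grinder=105,lid=26,board=14,cheese=36)[n])[0]))
# white cylinder top centre
o1,d1=ray(ct,[(286*k,465*k)]);o2,d2=ray(cs,[(75*1.28,175*1.28)])
A=np.c_[d1[0],-d2[0]];s=np.linalg.lstsq(A,o2-o1,rcond=None)[0];print("white",o1+d1[0]*s[0],o2+d2[0]*s[1])
def crop(I,cx,cy,w,f): 
    x,y=int(cx-w/2),int(cy-w/2);return cv2.resize(I[y:y+w,x:x+w],(f,f),interpolation=cv2.INTER_CUBIC)
a=[crop(T,417*k,310*k,52,266),crop(T,293*k,270*k,52,266),crop(T,528*k,342*k,52,266)]
b=[crop(S,197*1.28,155*1.28,64,266),crop(S,138*1.28,122*1.28,64,266),crop(S,262*1.28,208*1.28,64,266)]
cv2.imwrite("pics/m2.png",np.vstack([np.hstack(a),np.hstack(b)]))
```

```text
grinder [579.  -8. 105.]
lid [659. 214.  26.]
board [ 527. -208.   14.]
cheese [ 535. -190.   36.]
white [347.11122911 186.57256544 195.01535226] [353.47399369 176.65758772 191.77585069]
```

View pics/m2.png

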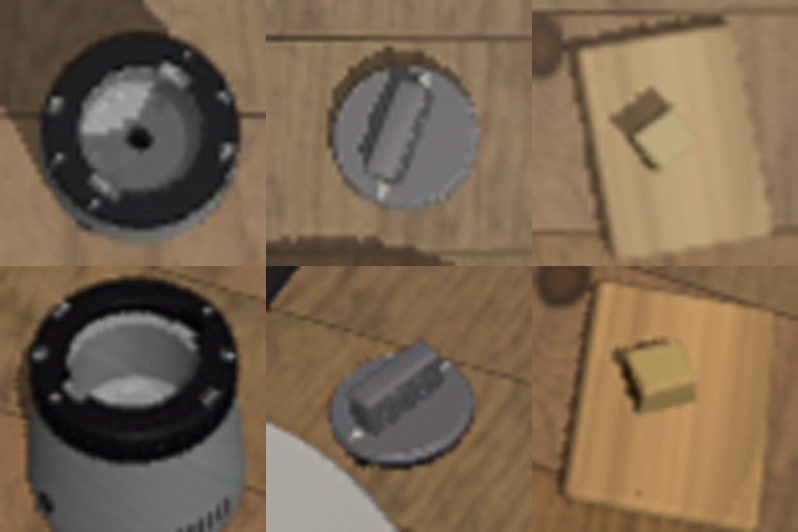

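The crop confirms the pale yellow block on the board at crop (663,137). It is the only non-orange block, so it is the cheese. The collar has slots at crop (172,72) and (105,185). The double and triple marks lie clockwise of the slots, as described. The lid pointers are at crop (427,77) and (383,190). The white cylinder is a tall obstacle, about 195 mm high, near (350,180).

Run:
```python
from h import *
c=ctrl.calibration("top");k=.64;f=52/266
def pts(cx,cy,i,P,z):
    x0,y0=int(cx*k-26),int(cy*k-26)
    return onz(c,[((p[0]-266*i+.5)*f-.5+x0,(p[1]+.5)*f-.5+y0) for p in P],z)
ang=lambda a,b:np.degrees(np.arctan2(*(a-b)[1::-1]))
s=pts(417,310,0,[(172,72),(105,185)],105);print("slot",s.mean(0),np.linalg.norm(s[0]-s[1]),ang(s[0],s[1]))
s=pts(417,310,0,[(187,53),(95,203)],105);print("line",s.mean(0),np.linalg.norm(s[0]-s[1]),ang(s[0],s[1]))
s=pts(417,310,0,[(41,133),(239,133),(140,31)],105);print("collar",s[:2].mean(0),np.linalg.norm(s[0]-s[1]),s[2])
s=pts(293,270,1,[(427,77),(383,190)],26);print("lid",s.mean(0),np.linalg.norm(s[0]-s[1]),ang(s[0],s[1]))
s=pts(293,270,1,[(331,135),(479,135),(406,65),(406,209)],26);print("flange",s[:2].mean(0)[1],np.linalg.norm(s[0]-s[1]),s[2:].mean(0)[0],np.linalg.norm(s[2]-s[3]))
s=pts(528,342,2,[(634,132),(667,105),(693,138),(659,170)],36);print("cheese",s.mean(0),np.linalg.norm(s-np.roll(s,-1,0),axis=1),ang(s[1],s[0]),ang(s[2],s[1]))
```

```text
slot [583.60652681  -7.45278883 105.        ] 66.69692148756717 -31.086893234480783
line [583.90906307  -8.75748644 105.        ] 89.33995413035946 -31.946338626952386
collar [581.23998908  -8.12461907 105.        ] 100.18072578805526 [633.27613417  -8.62699072 105.        ]
lid [662.68910599 213.32308632  26.        ] 67.01069711850558 -20.618076350007154
flange 213.3267722275266 81.42309728634041 660.7849870666371 80.12831976030748
cheese [ 528.28450186 -199.39119119   36.        ] [23.13337716 22.32295702 25.28415404 24.15401858] -51.47629578460734 -143.02068676091292
```

Call:
carry_out(
  deltas=[0,0,0,0,0,-0.055,-1,0,0,0,0,0,-0.055,-1,0,0,0,0,0,-0.055,-1,0,0,0,-0.044,-0.025,0,-1,0,0,0,-0.044,-0.025,0,-1,0,0,0,-0.044,-0.025,0,-1,0,0,0,-0.044,-0.025,0,-1,0,0,0,-0.044,-0.025,0,-1,0,0,0,-0.044,-0.025,0,-1,0,0,0,-0.044,-0.025,0,-1,0,0,0,-0.044,-0.025,0,-1,0,0,0,-0.044,-0.025,0,-1],
)

```text
clock: 1.65
eef_pos: [499.1, 297.3, 396.1]
tool_rot: [-3.141, -0.0, 2.861]
force: [-0.2, 0.0, 0.3]
width: 85.4
gripper_force: 0.0
```

Call:
carry_out(
  deltas=[0,0,0,-0.017,-0.047,0,-1,0,0,5,-0.017,-0.047,0,-1,0,0,0,-0.017,-0.047,0,-1,0,0,0,-0.017,-0.047,0,-1,0,0,0,0,0,0,-1],
)

```text
clock: 2.28
eef_pos: [502.7, 94.0, 396.6]
tool_rot: [-3.14, 0.001, 2.765]
force: [-0.2, 1.0, 0.4]
width: 85.5
gripper_force: 0.0
```

Call:
carry_out(
  deltas=[0,0,9.8,0,0,0,-1,0,0,9.8,0,0,0,-1,0,0,9.8,0,0,0,-1,0,0,0,-0.0405,-0.0275,0.02,-1,0,0,0,-0.0405,-0.0275,0.02,-1,0,0,0,-0.0405,-0.0275,0.02,-1,0,0,0,-0.0405,-0.0275,0.03,-1,0,0,0,-0.0405,-0.0275,0.03,-1,0,0,0,-0.0405,-0.0275,0.03,-1,0,0,0,0,0,0,-1,0,0,0,0,0,0,-1],
)

```text
clock: 3.65
eef_pos: [530.5, -192.1, 246.0]
tool_rot: [3.141, -0.001, 2.261]
force: [-0.1, 0.2, 0.7]
width: 85.3
gripper_force: 0.0
```

Run:
```python
from h import *
s=ctrl.read_state();print(s["eef_pos"],s["tool_rot"],s["qpos"])
c,w=shot("wrist","w1");json.dump({k:np.array(v).tolist() for k,v in c.items()},open("w1.json","w"))
p=proj(c,[[528,-199,36]])[0];print(p)
hsv=cv2.cvtColor(w,cv2.COLOR_BGR2HSV);print(hsv[int(p[1]),int(p[0])])
for d in (-25,25): 
    q=proj(c,[[528,-199+2*d,14]])[0].astype(int);print(hsv[q[1],q[0]])
x,y=int(p[0])-70,int(p[1])-60;x=max(x,0);y=max(y,0);print(x,y)
cv2.imwrite("pics/w1b.png",np.hstack([cv2.resize(w,(400,300)),cv2.resize(w[y:y+120,x:x+140],(350,300),interpolation=cv2.INTER_CUBIC)]))
```

```text
[ 530.5386126  -192.08019632  245.96236938] [ 3.14107017e+00 -1.34820028e-03  2.26147110e+00] [ 0.05321428  0.51133232  0.37342035  1.75034121 -0.22711626  0.92332304
  1.21181363]
[244.91267417 164.0933874 ]
[ 21 128 192]
[ 19 138 172]
[ 15 124 158]
174 104
```

View pics/w1b.png

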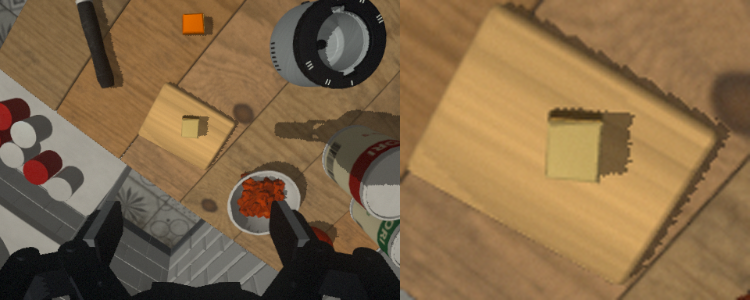

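The wrist view shows the cheese at crop (573,150). Its sides lie nearly along the tool axes. I'll get precise sizes from a colour mask next.

Run:
```python
from h import *
c=json.load(open("w1.json"));w=cv2.imread("pics/w1.png")
hsv=cv2.cvtColor(w,cv2.COLOR_BGR2HSV).astype(int)
x,y=174,104
m=np.zeros(w.shape[:2],np.uint8);sub=hsv[y+35:y+85,x+45:x+95]
m[y+35:y+85,x+45:x+95]=((sub[...,0]>=20)&(sub[...,2]>140))*255
m=cv2.morphologyEx(m,cv2.MORPH_OPEN,np.ones((3,3)))
cn=max(cv2.findContours(m,cv2.RETR_EXTERNAL,cv2.CHAIN_APPROX_NONE)[0],key=cv2.contourArea)
print(cv2.contourArea(cn),cv2.boundingRect(cn))
P=onz(c,cn.reshape(-1,2),36)[:,:2]
r=cv2.minAreaRect(P.astype(np.float32));print(r)
E=onz(c,[(174+(a-400)/2.5,104+b/2.5) for a,b in[(548,121),(602,124),(600,181),(547,178)]],36)
print(E.mean(0),np.linalg.norm(E-np.roll(E,-1,0),axis=1),[np.degrees(np.arctan2(*(E[(i+1)%4]-E[i])[1::-1])) for i in range(4)])
```

```text
443.5 (232, 152, 22, 25)
((526.0709228515625, -200.5166778564453), (22.177576065063477, 26.46176528930664), 35.702842712402344)
[ 527.2853589  -200.19753526   36.        ] [23.14585995 25.38100307 23.205342   25.33302194] [np.float64(36.305597207043874), np.float64(-52.18479876608551), np.float64(-143.80921077035936), np.float64(127.68359292718357)]
```

Call:
carry_out(
  deltas=[0,0,2.8,0,0,0,-1,0,0,0,-0.0043,-0.008,0.04,-1,0,0,0,0,0,0.05,-1,0,0,0,0,0,0.05,-1,0,0,0,0,0,0.04,-1,0,0,0,0,0,0.03,-1,0,0,0,0,0,0.015,-1,0,0,0,0,0,0.003,-1,0,0,0,0,0,0,-1],
)

```text
clock: 4.82
eef_pos: [527.2, -201.6, 19.3]
tool_rot: [3.14, 0.001, 2.212]
force: [-0.8, 0.0, 0.2]
width: 85.2
gripper_force: 0.0
```

Call:
carry_out(
  deltas=[0,0,0,0,0,0,1,0,0,0,0,0,0,1,0,0,0,0,0,0,1,0,0,0,0,0,0,1,0,0,0,0,0,0,1,0,0,0,0,0,0,1,0,0,0,0,0,0,1,0,0,0,0,0,0,1],
)

```text
clock: 5.82
eef_pos: [526.5, -201.9, 18.8]
tool_rot: [3.141, 0.001, 2.211]
force: [-0.6, -0.2, 6.0]
width: 22.8
gripper_force: 59.4
```

Call:
carry_out(
  deltas=[0,0,0,0,0,-0.03,1,0,0,0,0,0,-0.05,1,0,0,0,0,0,-0.05,1,0,0,0,0,0,-0.05,1,0,0,0,0.0244,0.0322,0,1,0,0,0,0.0244,0.0322,0,1,0,0,0,0.0244,0.0322,0,1,0,0,0,0.0244,0.0322,0,1,0,0,0,0.0244,0.0322,0,1,0,0,0,0,0,0,1,0,0,0,0,0,0,1],
)

```text
clock: 7.2
eef_pos: [581.9, -8.4, 198.0]
tool_rot: [-3.14, 0.0, 2.211]
force: [-0.2, -0.6, -0.2]
width: 22.5
gripper_force: 58.9
```

Run:
```python
from h import *
s=ctrl.read_state();print(s["eef_pos"],s["tool_rot"],s["width"],s["gripper_force"])
c,w=shot("wrist","w2");json.dump({k:np.array(v).tolist() for k,v in c.items()},open("w2.json","w"))
t=35*np.array([np.cos(np.radians(-31.5)),np.sin(np.radians(-31.5))])
print(proj(c,[[583,-8,105],[583+t[0],-8+t[1],105],[583-t[0],-8-t[1],105]]))
cs,si=shot("side","s2")
cv2.imwrite("pics/m3.png",np.hstack([w[:, :],cv2.resize(si[120:260,190:300],(288,384),interpolation=cv2.INTER_CUBIC)]))
```

```text
[581.89940802  -8.3518243  198.02764084] [-3.14042848e+00  1.86636905e-04  2.21133897e+00] 22.53065517811992 58.85675512254238
[[252.67549619 196.98141957]
 [269.27377278 236.30869192]
 [234.62087439 154.20457653]]
```

View pics/m3.png

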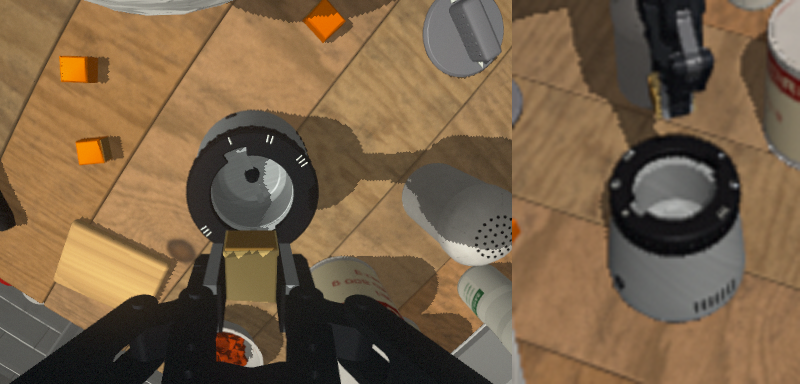

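The cheese is held between the pads at (250,265) in the wrist view. The grinder mouth is at about (252,190) and the projected centre agrees. I'll lower and release.

Call:
carry_out(
  deltas=[0,0,0,0,0,0.04,1,0,0,0,0,0,0.03,1,0,0,0,0,0,0.014,1,0,0,0,0,0,0,1,0,0,0,0,0,0,0,0,0,0,0,0,0,-1,0,0,0,0,0,0,-1,0,0,0,0,0,0,-1,0,0,0,0,0,-0.05,-1,0,0,0,0,0,-0.05,-1,0,0,0,0,0,-0.05,-1,0,0,0,0,0,0,-1],
)

```text
clock: 8.8
eef_pos: [585.0, -8.2, 268.6]
tool_rot: [3.134, 0.005, 2.211]
force: [-0.2, -0.4, -0.7]
width: 85.4
gripper_force: 0.0
```

Run:
```python
from h import *
c=json.load(open("w2.json"))
ang=lambda a,b:np.degrees(np.arctan2(*(a-b)[1::-1]))
L=onz(c,[(302,160),(206,230)],105);print("lock",L.mean(0),np.linalg.norm(L[0]-L[1]),ang(L[0],L[1]))
C=L.mean(0)
q=onz(c,[(230,141),(269,139)],105);print([ (np.linalg.norm(a-C),ang(a,C)) for a in q])
s=ctrl.read_state();print(s["eef_pos"],s["width"])
c,w=shot("wrist","w3");json.dump({k:np.array(v).tolist() for k,v in c.items()},open("w3.json","w"))
print(proj(c,[[583,-8,105],[661,213,26]]))
cv2.imwrite("pics/w3b.png",w)
```

```text
lock [582.43026235  -7.71158499 105.        ] 90.61951995212867 74.45010049902275
[(np.float64(44.391606717430584), np.float64(147.62464460648968)), (np.float64(44.47189903363905), np.float64(111.39137733833826))]
[584.96633333  -8.1580499  268.63241441] 85.38825729971396
[[248.16261965 169.54266421]
 [424.50240776  37.21008343]]
```

View pics/w3b.png

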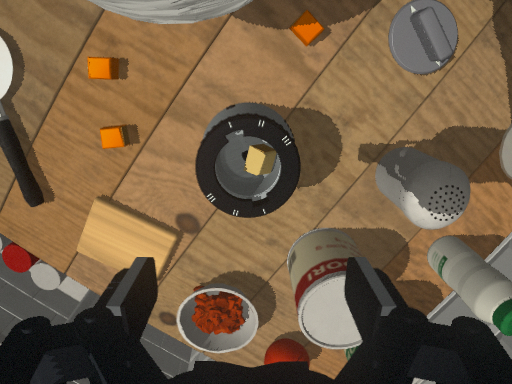

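The cheese lies in the bowl at (260,158), and the grinder marks are clear. Next I move over the lid, now at (424,37).

Call:
carry_out(
  deltas=[0,0,0,0.0264,0.0386,0,-1,0,0,0,0.0264,0.0386,0,-1,0,0,0,0.0264,0.0386,0,-1,0,0,0,0.0264,0.0386,0,-1,0,0,0,0.0264,0.0386,0,-1,0,0,-8.2,0,0,0,-1,0,0,-8.2,0,0,0,-1,0,0,-8.2,0,0,0,-1,0,0,-8.2,0,0,0,-1,0,0,0,0,0,0.03,-1,0,0,0,0,0,0,-1,0,0,0,0,0,0,-1],
)

```text
clock: 10.35
eef_pos: [658.1, 213.5, 233.9]
tool_rot: [-3.141, -0.001, 2.784]
force: [0.5, -0.1, -0.5]
width: 85.5
gripper_force: 0.0
```

Run:
```python
from h import *
s=ctrl.read_state();print(s["eef_pos"],s["tool_rot"],s["qpos"])
c,w=shot("wrist","w4");json.dump({k:np.array(v).tolist() for k,v in c.items()},open("w4.json","w"))
p=proj(c,[[661,213,26]])[0];print(p)
x,y=max(int(p[0])-60,0),max(int(p[1])-60,0);print(x,y)
cv2.imwrite("pics/w4b.png",cv2.resize(w[y:y+120,x:x+120],(600,600),interpolation=cv2.INTER_CUBIC))
```

```text
[658.07223911 213.47248683 233.94974943] [-3.14091038e+00 -7.03607988e-04  2.78386302e+00] [-0.4894401   0.70330823  0.25152733  1.38495979 -0.18369031  1.07715104
  1.0051303 ]
[251.27542276 163.72539373]
191 103
```

View pics/w4b.png

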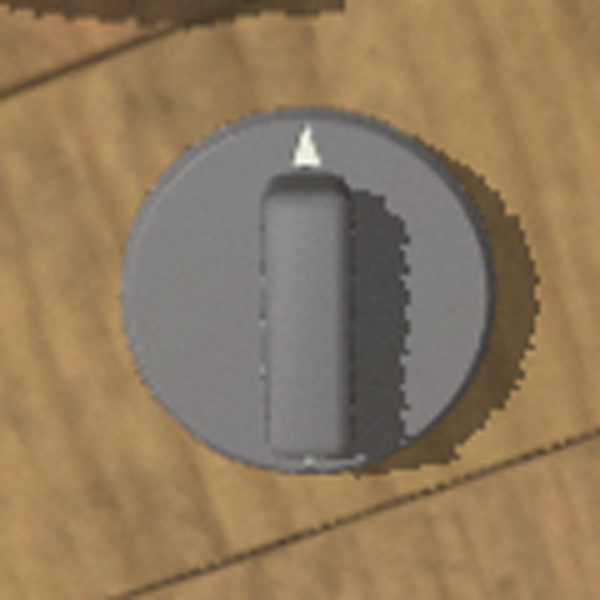

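The lid is seen from close up, with the bar running from (308,183) to (309,455) in the crop and the flange spanning 122 to 491 across.

Run:
```python
from h import *
c=json.load(open("w4.json"))
q=lambda P,z:onz(c,[(191+(a+.5)/5-.5,103+(b+.5)/5-.5) for a,b in P],z)
B=q([(308,190),(309,455)],52);print("bar",B,np.linalg.norm(B[0]-B[1]),np.degrees(np.arctan2(*(B[0]-B[1])[1::-1])))
F=q([(122,290),(491,290),(300,108),(305,470)],26);print("fl",F[:2].mean(0),np.linalg.norm(F[0]-F[1]),F[2:].mean(0),np.linalg.norm(F[2]-F[3]))
m=(F[:2].mean(0)+F[2:].mean(0))/2;t=q([(307,127)],26)[0];print(np.linalg.norm(t-m),np.degrees(np.arctan2(*(t-m)[1::-1])))
```

```text
bar [[633.6377329  224.13961039  52.        ]
 [684.84949806 205.29952892  52.        ]] 54.56733052916247 159.80214753708
fl [657.97188037 214.84602642  26.        ] 79.15531602559405 [658.71692947 213.67081613  26.        ] 79.62097259135192
35.31750084240211 158.72035341204239
```

Call:
carry_out(
  deltas=[0,0,0,-0.0006,0.001,0.05,-1,0,0,0,0,0,0.05,-1,0,0,0,0,0,0.05,-1,0,0,0,0,0,0.035,-1,0,0,0,0,0,0.015,-1,0,0,0,0,0,0.003,-1,0,0,0,0,0,0,-1,0,0,0,0,0,0,-1],
)

```text
clock: 11.4
eef_pos: [660.3, 214.6, 33.1]
tool_rot: [3.14, 0.002, 2.784]
force: [-0.2, 1.0, 0.2]
width: 84.8
gripper_force: 0.0
```

Call:
carry_out(
  deltas=[0,0,0,0,0,0,1,0,0,0,0,0,0,1,0,0,0,0,0,0,1,0,0,0,0,0,0,1,0,0,0,0,0,0,1,0,0,0,0,0,0,1,0,0,0,0,0,0,1,0,0,0,0,0,0,1],
)

```text
clock: 12.4
eef_pos: [659.2, 214.4, 31.5]
tool_rot: [3.141, 0.0, 2.784]
force: [0.4, 0.3, 2.1]
width: 16.6
gripper_force: 58.9
```

Call:
carry_out(
  deltas=[0,0,0,0,0,-0.02,1,0,0,0,0,0,-0.05,1,0,0,0,0,0,-0.05,1,0,0,0,0,0,-0.05,1,0,0,0,-0.0012,-0.047,0,1,0,0,0,-0.0012,-0.047,0,1,0,0,0,-0.0012,-0.047,0,1,0,0,0,-0.0012,-0.047,0,1,0,0,0,-0.0012,-0.047,0,1,0,0,5.9,0,0,0,1,0,0,5.9,0,0,0,1,0,0,0,0,0,0,1],
)

```text
clock: 13.9
eef_pos: [582.3, -8.2, 202.1]
tool_rot: [3.141, 0.0, 2.579]
force: [-0.6, 0.5, -1.6]
width: 16.6
gripper_force: 59.0
```

Call:
carry_out(
  deltas=[0,0,0,0,0,0,1,0,0,0,0,0,0,1,0,0,0,0,0,0,1],
)

```text
clock: 14.28
eef_pos: [582.4, -7.9, 201.3]
tool_rot: [3.142, -0.0, 2.579]
force: [-0.2, -0.0, -1.3]
width: 16.9
gripper_force: 59.0
```

Run:
```python
from h import *
s=ctrl.read_state();print(s["eef_pos"],s["tool_rot"],s["width"],s["force"])
c,w=shot("wrist","w5");json.dump({k:np.array(v).tolist() for k,v in c.items()},open("w5.json","w"))
cs,si=shot("side","s5");ct,t=shot("top","t5")
p=proj(cs,[[582.5,-8,140]])[0].astype(int);
cv2.imwrite("pics/m5.png",np.hstack([w,cv2.resize(si[p[1]-80:p[1]+60,p[0]-52:p[0]+53],(288,384),interpolation=cv2.INTER_CUBIC)]))
```

```text
[582.43428196  -7.94308386 201.31955727] [ 3.14156224e+00 -9.67382851e-05  2.57863544e+00] 16.904987979708935 [-0.19678755 -0.02687129 -1.31336256]
```

View pics/m5.png

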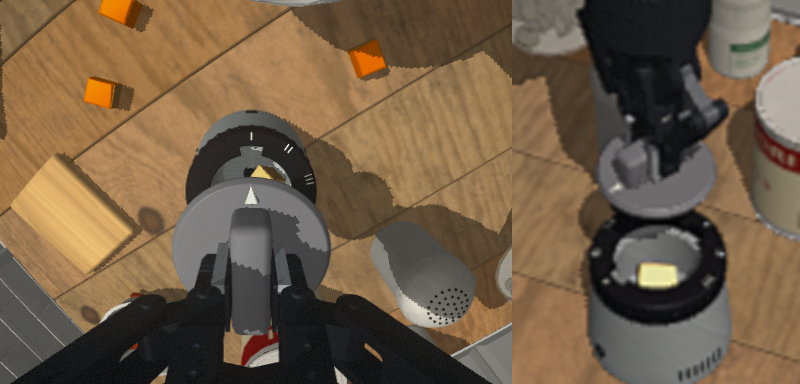

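In the wrist view the lid pointer (251,187) lines up with the collar's slot line (252,135), and the cheese shows in the bowl. I'll lower to just above the mouth, then go in by small steps.

Call:
carry_out(
  deltas=[0,0,0,0,0,0.03,1,0,0,0,0,0,0.025,1,0,0,0,0,0,0.007,1,0,0,0,0,0,0,1,0,0,0,0,0,0,1,0,0,0,0,0,0,1],
)

```text
clock: 15.18
eef_pos: [583.1, -8.0, 140.2]
tool_rot: [3.141, 0.001, 2.578]
force: [-0.1, 0.1, -0.7]
width: 17.0
gripper_force: 59.0
```

Call:
carry_out(
  deltas=[0,0,0,0,0,0.003,1,0,0,0,0,0,0.003,1,0,0,0,0,0,0.003,1,0,0,0,0,0,0,1,0,0,0,0,0,0,1],
)

```text
clock: 15.8
eef_pos: [582.5, -8.1, 130.2]
tool_rot: [-3.141, -0.0, 2.578]
force: [-0.9, -1.1, -2.1]
width: 17.1
gripper_force: 59.0
```

Call:
carry_out(
  deltas=[0,0,0,0,0,0.002,1,0,0,0,0,0,0.002,1,0,0,0,0,0,0.002,1,0,0,0,0,0,0,1,0,0,0,0,0,0,1],
)

```text
clock: 16.42
eef_pos: [582.5, -8.0, 124.3]
tool_rot: [-3.142, -0.0, 2.578]
force: [0.2, -0.4, -1.6]
width: 16.9
gripper_force: 59.0
```

Call:
carry_out(
  deltas=[0,0,0,0,0,0.003,1,0,0,0,0,0,0.003,1,0,0,0,0,0,0.001,1,0,0,0,0,0,0,1,0,0,0,0,0,0,1],
)

```text
clock: 17.05
eef_pos: [582.5, -8.1, 117.3]
tool_rot: [3.142, 0.0, 2.578]
force: [-0.5, -0.0, -0.6]
width: 16.8
gripper_force: 59.0
```

Call:
carry_out(
  deltas=[0,0,0,0,0,0.001,1,0,0,0,0,0,0.001,1,0,0,0,0,0,0,1,0,0,0,0,0,0,1],
)

```text
clock: 17.55
eef_pos: [582.6, -8.0, 116.3]
tool_rot: [3.141, 0.0, 2.578]
force: [-1.9, 0.8, 6.2]
width: 16.5
gripper_force: 60.0
```

Contact comes at 116.3 mm, where full seating was expected (116.5). Now the clockwise twist.

Call:
carry_out(
  deltas=[0,0,4,0,0,0,1,0,0,4,0,0,0,1,0,0,4,0,0,0,1,0,0,0,0,0,0,1,0,0,0,0,0,0,1],
)

```text
clock: 18.18
eef_pos: [583.6, -7.9, 116.4]
tool_rot: [3.14, 0.002, 2.369]
force: [0.3, 0.1, 5.8]
width: 16.4
gripper_force: 59.9
```

```bash
python3 -c "
from cell import ctrl
s=ctrl.read_state();print(s['eef_pos'],s['tool_rot'],s['force'],s['torque'],s['width'])"
```

```text
[583.64134047  -7.92131933 116.40238182] [3.13963789e+00 1.76780280e-03 2.36879963e+00] [0.26216671 0.09081594 5.8090718 ] [0.02646451 0.16257118 0.00688565] 16.43921237967786
```

Call:
carry_out(
  deltas=[0,0,4,0,0,0,1,0,0,4,0,0,0,1,0,0,4,0,0,0,1,0,0,4,0,0,0,1,0,0,4,0,0,0,1,0,0,4,0,0,0,1,0,0,0,0,0,0,1,0,0,0,0,0,0,1,0,0,0,0,0,0,1],
)

```text
clock: 19.3
eef_pos: [583.6, -8.3, 116.4]
tool_rot: [3.139, 0.001, 1.95]
force: [0.2, -1.0, 5.2]
width: 17.0
gripper_force: 59.9
```

Run:
```python
from h import *
s=ctrl.read_state();print(s['clock'],s['eef_pos'],s['tool_rot'],s['force'],s['torque'],s['width'])
c,w=shot("wrist","w6");cs,si=shot("side","s6")
p=proj(cs,[[582.5,-8,120]])[0].astype(int)
cv2.imwrite("pics/m6.png",np.hstack([cv2.resize(w[100:300,150:370],(440,400),interpolation=cv2.INTER_CUBIC),cv2.resize(si[p[1]-50:p[1]+50,p[0]-45:p[0]+45],(360,400),interpolation=cv2.INTER_CUBIC)]))
```

```text
19.3 [583.60769061  -8.27382697 116.36772668] [3.13927853e+00 1.15599175e-03 1.95000999e+00] [ 0.17432302 -0.96534924  5.16426052] [-0.14469809  0.19598828 -0.01657732] 16.95781855589919
```

View pics/m6.png

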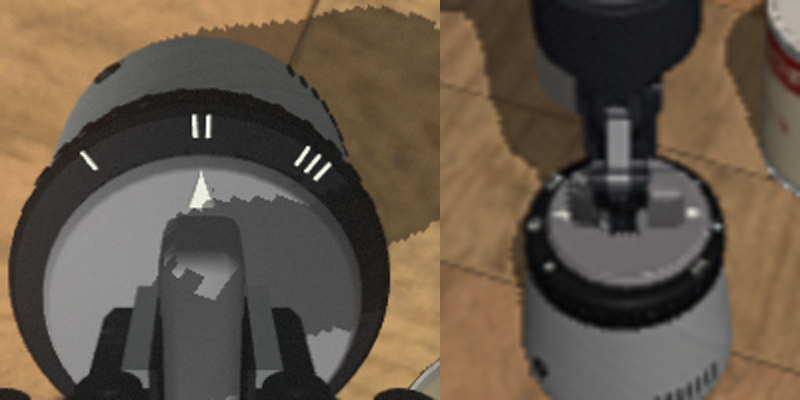

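The pointer (201,190) stands exactly at the double line (201,126). The flange is flush on the collar and the bar is still gripped.

```bash
python3 -c "
from cell import ctrl
print(ctrl.finish_job())"
```

```text
the job is handed in; nothing more can be done
None
```

The job is handed in at about 19.4 s of the 69 s allowed: the cheese is in the bowl, the lid is seated, and the arm is gripping it at the pulse mark, short of the lock; the hand-in gave no verdict.

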